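Knock home the slanted locking pin of a plaster mould

ROBOT

A 7-joint arm with a two-finger parallel gripper is mounted at the origin on the work surface. World frame = base frame: x ahead of the robot, y to its left, z up, the work surface at z = 0. Lengths are in mm, angles in rad, forces in N, time in s.
With the tool pointing down it reaches from about 350 to 900 mm from the base axis. Payload 8.1 kg.
Tool frame: the origin (TCP) lies midway between the tips of the shut fingers; the grasp point (between the pads) lies 19 mm behind it (grasp_offset is the distance from the TCP to the grasp point, in mm); z points along the fingers, y is the line along which they close (so a half turn about z gives the same grasp; the last joint's range is limited). The gripper opens to 85 mm and grips with 20 to 120 N. Pads are 22 mm wide; open, the fingers measure 114 mm over their backs; the gripper's body (76 mm by 85 mm) begins 54 mm behind the grasp point. The pads swing forward as they close: fully open they stand 13 mm farther back than shut.
Start: joints at [1.112, 0.434, 0.025, 1.573, -0.012, 1.134, -0.075], TCP at [217.69, -585.877, 231.323] pointing down, gripper open.
Joint ranges: [-2.62, 2.62], [-0.44, 2.09], [-1.27, 1.32], [0.08, 2.57], [-1.32, 4.46], [0.12, 2], [-2.74, 2.74]. Speed limits (rad/s): [2.22, 2.22, 3.01, 3.01, 3.14, 3.14, 3.14].

INTERFACE

Orientations are given as a unit quaternion [x, y, z, w].
In Python, from workcell import sense, camera, hand_in, grasp_offset gives the robot as it stands.
- The arm moves only by the tool arm_command, never from a script. Its argument "rows" is a list of rows, each an object of numbers: "x", "y", "z": the shift along the tool's x, y, z in mm; "yaw": the turn about the tool's z in rad. In form: [{"x": .., "y": .., "z": .., "yaw": ..}, ...]. A call has 1 to 20 rows; each row is the pose to reach, as a shift and turn from the pose commanded when the call began, along the tool's axes at that moment; what a row does not reach only later rows make up. A row lasts 1/8 s, in which the tool goes at most 62.5 mm and 10.7 degrees, less where a joint would pass 70% of its speed; a pose out of reach is approached as far as the arm can. A call with a gripper value outside its range is refused whole. "jaw" is the finger opening in mm, from 0 to 85.4, set as the call begins (left out, the last holds). The fingers move at their own pace and stop on an object; "newtons" is the grip in N (left out, the last holds). Time passes only in rows, so rows that repeat a pose let the fingers close. It gives the time, the measured TCP pose, the force, the opening and the grip force at its end, in the units of the state.
- sense(): the state, without advancing time (a new reading comes with each control period).
- camera(name): name is "side" or "top"; returns a dict with "img" (480x640x3 uint8, red, green, blue), "z_map" (480x640 float32, mm along the optical axis (not along the pixel's ray), 0 where there is no reading), "fov_y" (degrees; the focal length in pixels is half the picture's height over the tangent of half this angle, whatever the lens; pixels are square), "cx", "cy" (the principal point, pixels), "k1" (the pictures are not rectified: a ray, as slopes to the right and down, at radius r is drawn at 1 + k1 r^2 times it, then the intrinsics apply), "world_from_camera" (4x4, takes a point from camera to world coordinates). Camera axes: x right, y up, looking along -z (the intrinsics and any distortion apply to the point x, -y, -z); pixel columns grow to the right and rows downward; lengths in mm; the calibration is good to about 2 mm. A picture is of the moment at which its call begins.
- hand_in(): hands the job in; it is judged then, once.
The state is a dict: "t": time; "q": joint angles; "qvel": joint speeds; "joint_torque": joint torques, N m; "position": TCP position; "tool_rot": TCP orientation; "ft_force": force on the tool from outside, world axes, zero at the start; "moment": the same for the moment, N m; "gripper_width": opening from 0.0 (shut) to 1.0 (fully open); "finger_force": force on a finger pad.
Only numpy, scipy, OpenCV 4.12 (cv2) and the standard library are available. Lean on these libraries where they do the work, as an engineer would, in place of code of your own. Each camera call takes 0.05 s, during which the arm holds its last target. There are 200 camera calls.

TASK

Take the mallet and, with its face held square to the slanted red-headed locking pin of the plaster mould, give the pin a brisk knock that sends it about halfway down, then lift the mallet clear of it. Then press it gently down with the mallet until it is fully home, and keep it firmly against its stop for a moment so that it sets, without bearing down so hard that the plaster cracks. Finally stand the mallet back on its blue pad, let go of it, and leave the other things on the bench alone.

Things in the scene. Friction and masses are not known exactly. Their poses are not given: they have to be found in the camera images.
- mallet: Rubber mallet, about 0.35 kg, standing on its striking face on the pad. Black cylindrical head with a white band, 50 mm in diameter, 90 mm tall; origin at the centre of the lower striking face, z up the head's axis, x along the level wooden handle, away from the head. Handle: straight bar 20 mm wide (y), 24 mm tall (z), its axis 55 mm above the striking face, from x = 25 to 150 mm.
- mallet_grip (a point): Yellow-taped part of the handle, 22 mm long, where to grip: x = 60, y = 0, z = 55 mm in the mallet's frame; fingers close along the mallet's y. The pin pushes on the head beside the hand, so grip firmly (about 100 N).
- pad: Fixed blue square pad, 120 x 120 x 6 mm, on which the mallet stands; origin at the centre of its underside, z up.
- mould: Fixed mould case: grey pin block (105 x 100 mm, 123 mm high) with a slanted face towards the robot; behind it (x = 75 to 295, y = -190 to 70 mm in its frame) a timber frame 60 mm high round rough white plaster, up to 65 mm high. Origin on the bench below the collar; x away from the robot at yaw 0, z up; yaw up to 0.35 rad either way.
- collar: Brass collar, 38 mm in diameter, on the slanted face, 105 mm above the bench; it guides the pin. Origin at the centre of its outer face, z outwards along the pin's axis, which leans 30 degrees from vertical towards the mould's -x (roughly towards the robot); y is the mould's y. The grey face round it (80 x 80 mm) lies 6 mm below its outer face.
- pin: Sprung steel pin with a flat red head, 22 mm in diameter, sliding along the collar's z. Origin at the centre of the head's top; axes as the collar's. Its top stands 31 to 44 mm out of the collar at the start; about halfway means 18 to 27 mm out. Only the mallet may push it, square to within 20 degrees. Brisk: the pin moves at over 40 mm/s.
- pin_head (a point): Centre of the pin head's top. The pin yields to 8 N at first, rising to 14 N (spring, friction), and stays where left. Its hard stop is hidden: fully home, its top is somewhere from 9 to 16 mm out of the collar, not told by where it starts. There it moves no more and the force rises steeply: press with 18 N or more (25 N is right) for half a second to set it; over 40 N cracks the plaster.
- tub: Bystander: white plastic tub, 110 mm in diameter, 100 mm tall; origin under its centre.
- rosette: Bystander: plaster rosette, 96 mm in diameter, 25 mm thick, lying on the bench; origin under its centre.
- jar: Bystander: amber jar with a black cap, 60 mm in diameter, 100 mm tall; origin under its centre.
Things that resemble listed ones, but are neither listed nor needed, are in the scene too. Of the things like the mallet, leave any that is orange; of the rest the larger one is meant.

How it is judged (in metres and radians):
On the way, in this order (a step that is already met when the one before it is completed fails the run):
1. the mallet knocks the pin briskly (pin moving at more than 40 mm/s under the mallet) (contact force between mallet and pin above 1 N and linear speed of pin above 0.04 m/s).
2. the mallet is lifted more than 20 mm clear of the pin, which stands about halfway (18 to 27 mm out of the collar) (z of pin in the frame of collar between 0.018 and 0.027 m and z of mallet in the frame of pin above 0.02 m and contact force between mallet and pin below 0.1 N), for 0.1 s.
3. the mallet keeps the pin firmly against its stop: pressed with 18 to 40 N and moving no more, so that it is fully home (z of pin in the frame of collar below 0.0165 m and contact force between mallet and pin above 18 N and linear speed of pin below 0.005 m/s), for 0.25 s.
At the end, for the whole second after the job is handed in: The pin is down where its stop is (its top at most 16.5 mm out of the collar) and the mallet stands at rest, upright on its striking face, on the blue pad, its head within 35 mm of the pad's centre (z of pin in the frame of collar below 0.0165 m and horizontal distance between mallet and pad below 0.035 m and z of mallet in the frame of pad below 0.01 m and angle between mallet's own z axis and vertical below 0.1 rad and linear speed of mallet below 0.02 m/s); the robot touches nothing.
It fails at once if the mallet bears on the pin or the mould with more than 40 N (contact force between mallet and mould above 40 N).
It fails at once if the mallet meets the pin more than 20 degrees out of square (contact force between mallet and pin above 2 N and angle between the z axis of mallet and the z axis of pin, either way round above 0.35 rad).
It fails at once if the robot itself touches the pin (contact force between any of the fingers, the arm and pin above 1 N).
It fails at once if the tub, the rosette or the jar is shifted more than 20 mm (distance of any of tub, rosette, jar from where it was at the start of the episode above 0.02 m).
It also fails if it takes over 54 s, if anything falls off the work surface, if the arm or the gripper's body presses on something with over 40 N, if the wrist force passes 120 N, or if a joint passes its speed limit or range.

## Working session

There is one attempt and no reset: what is moved stays moved. The work goes in short steps, Python scripts to look and compute and a tool call to move; the robot and the scene stay as the last step left them, time stands still between calls to the robot, and variables do not carry over. Pictures are saved under pics/ and viewed, at most 10 in all, crops included, and the job is handed in when it is done.

Besides the shell and the picture viewer there is one more tool, called after "Emit:" by a JSON object that holds its "op" and its "data". arm_command: Moves the arm, as the interface text tells. Its arguments: {"type":"object","properties":{"rows":{"type":"array","items":{"type":"object","properties":{"x":{"type":"number"},"y":{"type":"number"},"z":{"type":"number"},"yaw":{"type":"number"}}}},"jaw":{"type":"number"},"newtons":{"type":"number"}},"required":["rows"]}

```bash
mkdir -p pics
cat > h.py <<'E'
import numpy as np, cv2
from workcell import sense, camera, hand_in, grasp_offset
def cloud(c):
    h,w=c['z_map'].shape; f=h/2/np.tan(np.radians(c['fov_y'])/2)
    v,u=np.mgrid[0:h,0:w]
    xd=(u-c['cx'])/f; yd=(v-c['cy'])/f
    x,y=xd.copy(),yd.copy()
    for _ in range(10):
        s=1+c['k1']*(x*x+y*y); x=xd/s; y=yd/s
    z=c['z_map']; P=np.stack([x*z,-y*z,-z],-1); T=c['world_from_camera']
    W=P@T[:3,:3].T+T[:3,3]; W[z==0]=np.nan
    R=np.stack([x,-y,-np.ones_like(x)],-1)@T[:3,:3].T
    return W,R,T[:3,3]
E
python3 - <<'E'
from h import *
for n in('top','side'):
    c=camera(n); cv2.imwrite(f'pics/{n}0.png',c['img'][...,::-1]); np.savez(f'{n}0.npz',**c)
    print(n,c['fov_y'],c['k1'],c['world_from_camera'].round(3).tolist())
s=sense(); print(s, grasp_offset)
E
```

```text
top 53.30529261318659 0.03686059785479057 [[0.081, 0.971, -0.226, 326.17], [-0.997, 0.079, -0.02, -100.921], [-0.001, 0.227, 0.974, 1065.59], [0.0, 0.0, 0.0, 1.0]]
side 48.66668702235673 -0.0413833994205656 [[-0.794, 0.373, -0.48, -3.694], [-0.608, -0.485, 0.629, 613.851], [0.002, 0.791, 0.612, 783.941], [0.0, 0.0, 0.0, 1.0]]
{'t': 0.1, 'q': array([ 1.11243037,  0.43514227,  0.02499419,  1.57400422, -0.01155749,
        1.13403607, -0.07509998]), 'qvel': array([-0.00047399, -0.00124684, -0.00044552, -0.00395643, -0.00238935,
       -0.00096959, -0.00174077]), 'joint_torque': array([ 3.27112328e-03, -6.71759248e+01,  1.02847628e+00, -3.16904390e+01,
        1.58255955e-02,  7.24748985e-03, -3.00533281e-05]), 'position': array([ 217.45674824, -585.45545437,  230.61230605]), 'tool_rot': array([ 9.84226437e-01,  1.76911839e-01, -2.14490075e-04, -6.90545004e-04]), 'ft_force': array([ 0.50449451,  0.34089133, -0.60221047]), 'moment': array([-0.00692343,  0.00011622, -0.02497704]), 'finger_force': 0.0, 'gripper_width': 0.999147255302401} 18.700000000000003
```

View pics/top0.png

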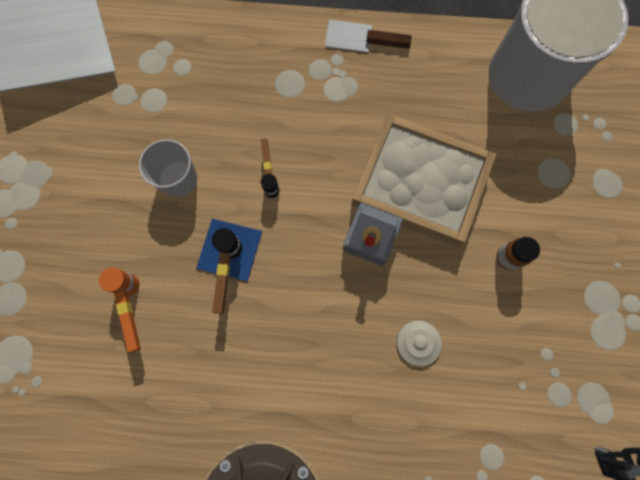

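View pics/side0.png

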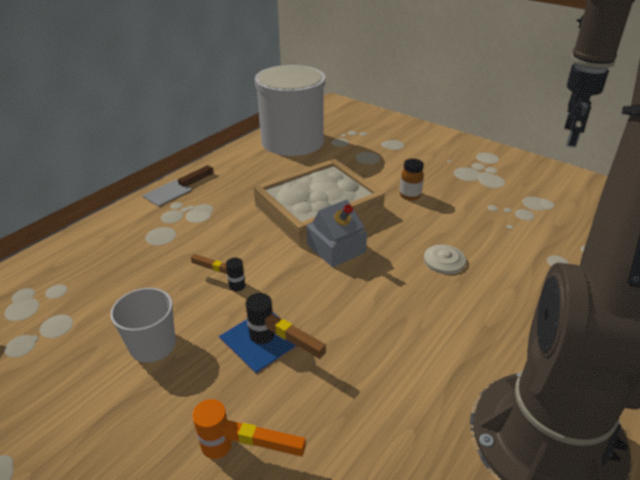

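The top view shows the right mallet (black head at 228,243, larger than the one at 270,185) with its handle running down to 219,310. The pad is at 229,250. The pin and collar are at 371,238, the tub at 166,165, the rosette at 420,344 and the jar at 520,250. The side view agrees. The tool can't tilt, so I'll tip the mallet over in a light grip against the pad to match the pin's slant. First I'll measure.

```bash
python3 - <<'E'
from h import *
from scipy.spatial.transform import Rotation as Ro
print(Ro.from_quat(sense()['tool_rot']).as_matrix().round(3).tolist())
for n in('top','side'):
    c=dict(np.load(f'{n}0.npz')); W,R,o=cloud(c)
    hsv=cv2.cvtColor(c['img'],cv2.COLOR_RGB2HSV); H,S,V=[hsv[...,i].astype(int) for i in range(3)]
    def comps(m,name,mn):
        k,l,st,ce=cv2.connectedComponentsWithStats(m.astype(np.uint8))
        for i in range(1,k):
            if st[i,4]>=mn:
                p=W[l==i]; print(n,name,st[i,4],ce[i].round(1),'med',np.nanmedian(p,0).round(1),'lo',np.nanpercentile(p,3,axis=0).round(1),'hi',np.nanpercentile(p,97,axis=0).round(1))
    comps((H>22)&(H<33)&(S>170)&(V>100),'yel',15)
    comps((H>100)&(H<125)&(S>150)&(V>50),'blue',200)
    comps(((H<6)|(H>172))&(S>170)&(V>60)&(W[...,2]>90)&(W[...,1]<0),'red',5)
    comps((V<50)&(W[...,2]>75)&(W[...,2]<105)&(W[...,0]>350),'blk',30)
    brown=(H<15)&(S>100)&(W[...,2]>50)&(W[...,2]<85)
    comps(brown,'handle',80)
    comps((H>14)&(H<30)&(S>90)&(W[...,2]>90)&(W[...,2]<125)&(W[...,1]<-50),'brass',5)
    if n=='top':
        m=(W[...,2]>50)&(W[...,2]<130)&(W[...,1]<-80)&(W[...,1]>-450)&(W[...,0]>380)
        # timber+block outline
        k,l,st,ce=cv2.connectedComponentsWithStats(m.astype(np.uint8)); i=1+np.argmax(st[1:,4])
        P=W[l==i][:,:2].astype(np.float32); r=cv2.minAreaRect(P); print('mould rect',r)
        t=(W[...,2]>119)&(l==i); print('blocktop',t.sum(),cv2.minAreaRect(W[t][:,:2].astype(np.float32)))
    # pad rect
    b=(H>100)&(H<125)&(S>150)&(W[...,2]<12)&(W[...,2]>0); print('pad',cv2.minAreaRect(W[b][:,:2].astype(np.float32)))
E
python3 -c "
import cv2
a=cv2.imread('pics/top0.png')[190:320,190:420];cv2.imwrite('pics/c1.png',cv2.resize(a,None,fx=3,fy=3,interpolation=2))
a=cv2.imread('pics/side0.png')[180:370,180:400];cv2.imwrite('pics/c2.png',cv2.resize(a,None,fx=3,fy=3,interpolation=2))"
```

```text
[[0.937, 0.348, -0.001], [0.348, -0.937, 0.001], [-0.0, -0.001, -1.0]]
top blue 1534 [231.1 250.1] med [517.8 109.2   6.1] lo [468.   72.2   2.3] hi [580.8 185.4   9.9]
top red 61 [369.3 240.7] med [ 538.5 -174.8  141. ] lo [ 531.9 -182.2  136.8] hi [ 545.2 -168.   145.6]
top blk 465 [223.9 240.5] med [524.9 122.4  95.9] lo [503.8 101.6  82.7] hi [547.1 144.8  99.7]
top blk 535 [524.9 249.7] med [ 554.9 -496.1  100. ] lo [ 533.2 -519.8   89.1] hi [ 578.2 -473.9  103.5]
top handle 188 [512.1 254.6] med [ 545.4 -477.9   72.7] lo [ 529.1 -502.7   60.9] hi [ 579.6 -470.1   80.4]
top handle 93 [224.5 257.3] med [494.  121.5  72.8] lo [483.9 114.2  62.2] hi [503.  131.1  77.8]
top handle 277 [122.7 289.3] med [407.1 322.9  66.9] lo [386.2 316.8  51.7] hi [446.1 336.9  82.3]
top handle 396 [219.6 294.3] med [415.7 121.9  72.5] lo [380.8 113.7  59.1] hi [452.1 132.4  76.1]
top handle 488 [129.5 332.2] med [325.5 295.5  66.3] lo [291.  277.4  52.1] hi [360.5 315.3  70.3]
top brass 142 [372.2 233.3] med [ 563.6 -184.4  109. ] lo [ 546.6 -197.2  100.2] hi [ 574.  -164.6  114.3]
top brass 6 [534
[... 1243 characters left out ...]
.7 321.3] med [491.6 134.7  70.9] lo [481.8 120.3  54.1] hi [502.4 137.1  74.9]
side handle 385 [305.  340.9] med [411.7 132.4  71.5] lo [376.3 120.   54.2] hi [449.6 137.4  74.5]
side handle 556 [219.2 430.6] med [401.4 346.6  66.6] lo [381.5 325.6  52.5] hi [426.2 370.1  83.6]
side handle 821 [279.3 440.3] med [320.3 303.9  65.8] lo [286.8 283.4  52. ] hi [354.4 322.8  68.6]
side brass 39 [412.9 160.9] med [ 567.2 -511.    99.6] lo [ 532.4 -522.1   93.7] hi [ 581.5 -476.4  102.6]
side brass 135 [341.2 218.2] med [ 553.6 -171.7  102.2] lo [ 541.7 -191.9   94.7] hi [ 569.2 -160.   113. ]
pad ((524.3616943359375, 146.08013916015625), (90.01801300048828, 119.63536071777344), 81.17227172851562)
```

View pics/c2.png

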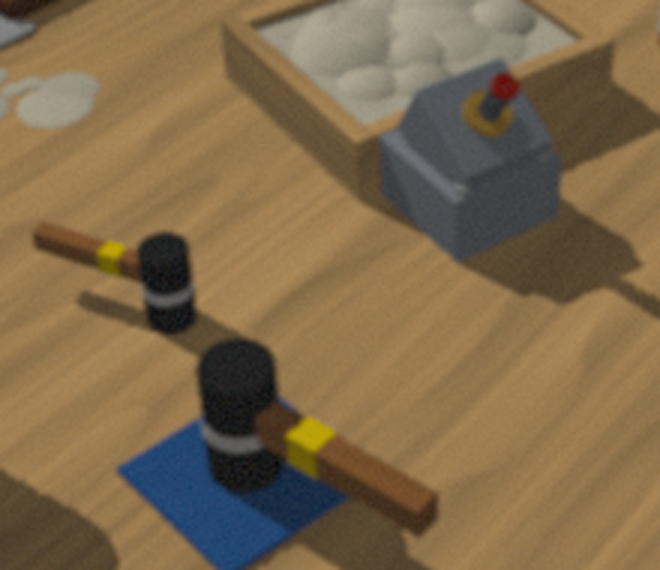

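The crop shows the mallet standing on the pad with its handle towards the robot. The pin leans out of the slanted face towards the robot. Next I'll refine the handle line, the mould yaw and the pin axis.

```bash
cat >> h.py <<'E'
def handle(c):
    W,R,o=cloud(c); hsv=cv2.cvtColor(c['img'],cv2.COLOR_RGB2HSV); H,S=hsv[...,0],hsv[...,1]
    return W,H,S,hsv[...,2]
E
python3 - <<'E'
from h import *
for n in('top','side'):
    c=dict(np.load(f'{n}0.npz')); W,H,S,V=handle(c)
    X,Y,Z=W[...,0],W[...,1],W[...,2]
    m=(H<34)&(S>90)&(Z>64)&(Z<82)&(X>370)&(X<500)&(Y>95)&(Y<150)
    P=W[m]; r=cv2.fitLine(P[:,:2].astype(np.float32),cv2.DIST_L2,0,.01,.01).ravel()
    print(n,'handle dir',r,np.arctan2(r[1],r[0]),'zmed',np.median(P[:,2]),'x',P[:,0].min(),P[:,0].max(), cv2.minAreaRect(P[:,:2].astype(np.float32)))
    m=(V<60)&(Z>86)&(Z<110)&(X>480)&(X<570)&(Y>80)&(Y<160)
    print(' head',cv2.minEnclosingCircle(W[m][:,:2].astype(np.float32)),np.median(W[m],0), m.sum())
    # slanted face
    m=(S<90)&(Z>70)&(Z<118)&(X>500)&(X<600)&(Y>-235)&(Y<-120); 
    P=W[m]
    for _ in range(6):
        ce=P.mean(0); nn=np.linalg.svd(P-ce)[2][2]; nn*=np.sign(nn[2]); d=(P-ce)@nn; P=P[abs(d)<max(1.5,1.5*d.std())]
    print(' slant n',nn,'tilt',np.degrees(np.arccos(nn[2])),'az of -n',np.arctan2(-nn[1],-nn[0]),len(P))
    m=(((H<6)|(H>172))&(S>150)&(V>50)&(Z>120)&(Y<-100)&(X>500)&(X<570))
    P=W[m]; print(' red pix',m.sum(),'centroid uv',np.argwhere(m).mean(0)[::-1],'hgt above face',np.percentile((P-ce)@nn,[5,25,50,75,95]).round(1),P.mean(0).round(1))
    top=P[(P-ce)@nn>np.percentile((P-ce)@nn,60)]; print(' top',top.mean(0).round(1))
    m=(H>14)&(H<30)&(S>110)&(Z>85)&(Z<125)&(Y<-140)&(Y>-220)&(X>520)&(X<600)
    P=W[m]; print(' brass',m.sum(),P.mean(0).round(1),P.min(0).round(1),P.max(0).round(1),'h',np.median((P-ce)@nn))
    m=(Z>50)&(Z<66)&(H>8)&(H<25)&(S>60)&(X>560)&(X<900)&(Y<-50)&(Y>-450)
    k,l,st,cc=cv2.connectedComponentsWithStats(m.astype(np.uint8)); i=1+np.argmax(st[1:,4]);print(' frame',cv2.minAreaRect(W[l==i][:,:2].astype(np.float32)))
E
```

```text
top handle dir [9.9999589e-01 2.8764519e-03 4.3727264e+02 1.2301176e+02] 0.002876456 zmed 72.73518129393017 x 377.63618509311374 499.59619510708205 ((438.6259765625, 124.03787994384766), (121.98653411865234, 21.04999351501465), 0.331897109746933)
 head ((527.3367309570312, 123.34709167480469), 25.55530548095703) [526.02509513 123.29949589  95.97479998] 451
 slant n [-0.4750903   0.15035968  0.86699549] tilt 29.888649063515672 az of -n -0.3065125944269983 621
 red pix 74 centroid uv [369.39189189 240.54054054] hgt above face [42.8 45.  46.3 47.2 48.2] [ 538.9 -175.   141. ]
 top [ 537.6 -174.1  141.9]
 brass 121 [ 561.6 -182.5  108.3] [ 544.3 -197.3   98.3] [ 573.4 -163.9  114.9] h 5.760816009675681
 frame ((714.3984985351562, -293.959716796875), (261.1375427246094, 223.556884765625), 72.68598937988281)
side handle dir [9.9992961e-01 1.1864537e-02 4.3357584e+02 1.2926164e+02] 0.011864816 zmed 72.13918171777652 x 375.3884977579608 499.991851155597 ((437.68548583984375, 127.58916473388672), (124.64929962158203, 23.38014030456543), 0.19546224176883698)
 head ((524.311767578125, 127.68806457519531), 26.58625602722168) [521.68472854 130.54556635  95.15330574] 441
 slant n [-0.47103344  0.14968053  0.86932343] tilt 29.619886949168247 az of -n -0.30767923523221796 437
 red pix 52 centroid uv [347.67307692 208.63461538] hgt above face [43.  45.  46.1 47.2 48.6] [ 536.3 -170.5  138.2]
 top [ 535.2 -169.   139.1]
 brass 113 [ 554.1 -172.8  102.9] [ 538.1 -193.5   89.4] [ 570.8 -158.5  123.2] h 6.407258312223305
 frame ((713.3245849609375, -291.5350036621094), (265.4132080078125, 228.01885986328125), 72.24880981445312)
```

Emit:
{"op": "arm_command", "data": {"rows": [{"x":480,"y":-579,"z":0,"yaw":0.355},{"x":480,"y":-579,"z":0,"yaw":0.355},{"x":480,"y":-579,"z":0,"yaw":0.355},{"x":480,"y":-579,"z":0,"yaw":0.355},{"x":480,"y":-579,"z":0,"yaw":0.355},{"x":480,"y":-579,"z":0,"yaw":0.355},{"x":480,"y":-579,"z":0,"yaw":0.355},{"x":480,"y":-579,"z":0,"yaw":0.355},{"x":480,"y":-579,"z":0,"yaw":0.355},{"x":480,"y":-579,"z":0,"yaw":0.355},{"x":480,"y":-579,"z":0,"yaw":0.355},{"x":480,"y":-579,"z":0,"yaw":0.355},{"x":480,"y":-579,"z":0,"yaw":0.355},{"x":480,"y":-579,"z":0,"yaw":0.355},{"x":480,"y":-579,"z":0,"yaw":0.355},{"x":480,"y":-579,"z":0,"yaw":0.355}], "jaw": 85, "newtons": 20}}

```text
t: 2.1
position: [465.9, 122.7, 231.4]
tool_rot: [1.0, -0.001, 0.0, 0.0]
ft_force: [1.6, 0.3, -0.6]
gripper_width: 0.996
finger_force: 0.0
```

Emit:
{"op": "arm_command", "data": {"rows": [{"x":0,"y":-1.5,"z":60,"yaw":0},{"x":0,"y":-1.5,"z":120,"yaw":0},{"x":0,"y":-1.5,"z":160,"yaw":0},{"x":0,"y":-1.5,"z":188,"yaw":0},{"x":0,"y":-1.5,"z":188,"yaw":0}]}}

```text
t: 2.72
position: [464.7, 124.4, 41.9]
tool_rot: [1.0, -0.0, -0.002, 0.001]
ft_force: [0.8, 0.5, 0.6]
gripper_width: 0.997
finger_force: 0.0
```

Emit:
{"op": "arm_command", "data": {"rows": [{"x":0,"y":0,"z":0,"yaw":0},{"x":0,"y":0,"z":0,"yaw":0},{"x":0,"y":0,"z":0,"yaw":0},{"x":0,"y":0,"z":0,"yaw":0},{"x":0,"y":0,"z":0,"yaw":0},{"x":0,"y":0,"z":0,"yaw":0}], "jaw": 0, "newtons": 20}}

```text
t: 3.48
position: [466.3, 125.6, 43.9]
tool_rot: [1.0, 0.0, 0.0, 0.0]
ft_force: [-1.8, -1.0, 7.0]
gripper_width: 0.227
finger_force: 25.3
```

Emit:
{"op": "arm_command", "data": {"rows": [{"x":-2,"y":0,"z":1.5,"yaw":0},{"x":-4.5,"y":0,"z":3.2,"yaw":0},{"x":-7,"y":0,"z":5.2,"yaw":0},{"x":-9,"y":0,"z":7,"yaw":0}]}}

```text
t: 3.98
position: [458.1, 125.6, 37.0]
tool_rot: [1.0, 0.0, 0.001, -0.0]
ft_force: [1.3, -1.8, 6.5]
gripper_width: 0.231
finger_force: 26.0
```

```bash
cat >> h.py <<'E'
def tilt(n='side',tag=None,back=(-1.,0.)):
    """line fit of top surface points of the handle -> slope (deg, + = tip down)"""
    c=camera(n); W,H,S,V=handle(c); s=sense(); p=s['position']
    if tag: cv2.imwrite(f'pics/{tag}.png',c['img'][...,::-1])
    q=W-p; b=np.array(back); u=q[...,:2]@b; v=q[...,:2]@np.array([-b[1],b[0]])
    m=(H<15)&(S>90)&(abs(v)<25)&(u>18)&(u<110)&(q[...,2]>-70)&(q[...,2]<60)
    # highest points per u bin
    U=u[m];Zz=W[...,2][m]; pts=[]
    for a in np.arange(20,105,5):
        k=(U>=a)&(U<a+5)
        if k.sum()>4: pts.append((a+2.5,np.percentile(Zz[k],85)))
    pts=np.array(pts); f=np.polyfit(pts[:,0],pts[:,1],1)
    print(n,'tilt',np.degrees(np.arctan(-f[0])).round(1),len(pts),'z',pts[:,1].round(0).tolist(),'F',s['ft_force'].round(1),'p',p.round(1),'w',s['gripper_width'],s['finger_force'])
    return c
E
python3 -c "
from h import *
tilt('side','t1'); tilt('top')"
```

```text
side tilt 8.0 14 z [64.0, 62.0, 61.0, 62.0, 61.0, 59.0, 59.0, 58.0, 58.0, 57.0, 56.0, 55.0, 55.0, 54.0] F [ 0.4 -1.5  5.4] p [457.8 125.6  36.8] w 0.2297822222797968 25.76383262872696Traceback (most recent call last):
  File "<string>", line 3, in <module>
    tilt('side','t1'); tilt('top')
                       ~~~~^^^^^^^
  File "h.py", line 28, in tilt
    pts=np.array(pts); f=np.polyfit(pts[:,0],pts[:,1],1)
                                    ~~~^^^^^
IndexError: too many indices for array: array is 1-dimensional, but 2 were indexed
```

The mallet pivots as intended and is at 8° now. I'll continue the arc.

Emit:
{"op": "arm_command", "data": {"rows": [{"x":-2.2,"y":0,"z":2.2,"yaw":0},{"x":-4.4,"y":0,"z":4.6,"yaw":0},{"x":-6.4,"y":0,"z":7,"yaw":0},{"x":-8.5,"y":0,"z":10,"yaw":0},{"x":-8.5,"y":0,"z":10,"yaw":0}]}}

```text
t: 4.7
position: [448.7, 125.6, 26.5]
tool_rot: [1.0, 0.0, 0.0, -0.0]
ft_force: [-0.4, 0.0, 2.6]
gripper_width: 0.23
finger_force: 26.9
```

```bash
python3 -c "
from h import *
tilt('side','t2')"
```

```text
side tilt 20.1 14 z [49.0, 48.0, 47.0, 46.0, 43.0, 41.0, 40.0, 35.0, 34.0, 33.0, 33.0, 29.0, 28.0, 27.0] F [-0.4  0.   3.4] p [448.7 125.6  26.5] w 0.22859632432877328 26.919539272785187
```

Emit:
{"op": "arm_command", "data": {"rows": [{"x":0,"y":0,"z":0,"yaw":0},{"x":0,"y":0,"z":0,"yaw":0},{"x":0,"y":0,"z":0,"yaw":0},{"x":0,"y":0,"z":-30,"yaw":0},{"x":0,"y":0,"z":-80,"yaw":0},{"x":0,"y":0,"z":-140,"yaw":0},{"x":0,"y":0,"z":-190,"yaw":0},{"x":0,"y":50,"z":-200,"yaw":0.06},{"x":0,"y":100,"z":-200,"yaw":0.12},{"x":0,"y":160,"z":-200,"yaw":0.2},{"x":0,"y":220,"z":-200,"yaw":0.27},{"x":0,"y":270,"z":-200,"yaw":0.305},{"x":0,"y":270,"z":-200,"yaw":0.305},{"x":0,"y":270,"z":-200,"yaw":0.305}], "jaw": 0, "newtons": 115}}

```text
t: 6.5
position: [447.9, -143.8, 225.6]
tool_rot: [0.988, -0.152, -0.001, -0.0]
ft_force: [0.8, 0.1, -4.4]
gripper_width: 0.216
finger_force: 113.5
```

```bash
python3 -c "
from h import *
c=tilt('side','p1',(-.954,.3)); np.savez('p1.npz',**c)
c=camera('top'); cv2.imwrite('pics/p1t.png',c['img'][...,::-1])
a=cv2.imread('pics/p1.png')[60:300,230:530];b=cv2.imread('pics/p1t.png')[130:370,270:470]
cv2.imwrite('pics/p1c.png',np.hstack([cv2.resize(a,None,fx=1.6,fy=1.6),cv2.resize(b,None,fx=1.6,fy=1.6)]))"
```

```text
side tilt 18.8 14 z [248.0, 247.0, 244.0, 243.0, 241.0, 240.0, 238.0, 237.0, 235.0, 233.0, 231.0, 229.0, 227.0, 227.0] F [ 0.   0.4 -3.8] p [ 448.2 -143.3  225.8] w 0.21342360353071382 113.51990818977356
```

View pics/p1c.png

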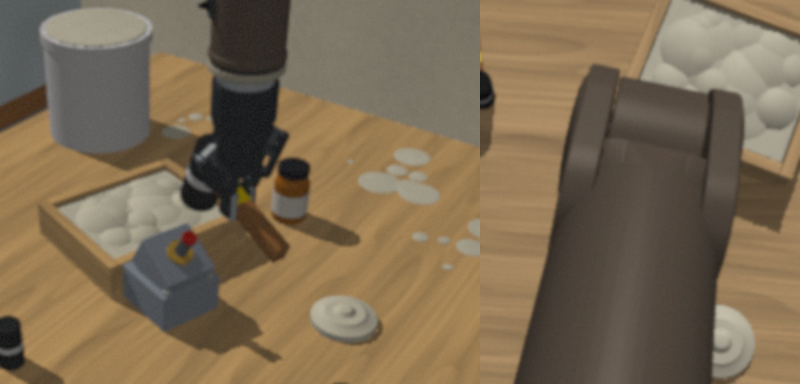

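The mallet is held tilted about 19°, roughly 10° off square, above the pin. I'll approach to about 15 mm off.

Emit:
{"op": "arm_command", "data": {"rows": [{"x":0.5,"y":1.5,"z":15,"yaw":0},{"x":2,"y":1.5,"z":35,"yaw":0},{"x":6,"y":1.5,"z":52,"yaw":0},{"x":11,"y":1.5,"z":61,"yaw":0},{"x":11,"y":1.5,"z":61,"yaw":0},{"x":11,"y":1.5,"z":61,"yaw":0}]}}

```text
t: 7.35
position: [459.0, -149.1, 165.6]
tool_rot: [0.988, -0.151, 0.0, 0.0]
ft_force: [-0.2, 0.3, -4.4]
gripper_width: 0.217
finger_force: 113.6
```

```bash
cat >> h.py <<'E'
A=np.array([-.477,.150,.866]); C=np.array([555.5,-180.3,105.])
def pin(n='side'):
    c=camera(n); W,H,S,V=handle(c); X,Y,Z=W[...,0],W[...,1],W[...,2]
    # slanted face plane points for local reference
    m=(S<90)&(Z>70)&(Z<118)&(X>500)&(X<600)&(Y>-235)&(Y<-120); P=W[m]
    h0=np.median((P-C)@A)
    m=((H<6)|(H>172))&(S>150)&(V>40)&(Z>100)&(Z<160)&(Y<-130)&(Y>-200)&(X>500)&(X<600); Q=W[m]
    h=(Q-C)@A; print(n,'pin out (95,75,50%)',(np.percentile(h,[95,75,50])-h0-6).round(1),'n',m.sum(),'face',h0.round(1),'centroid',Q.mean(0).round(1))
    return c
def head(c):
    W,H,S,V=handle(c); p=sense()['position']; b=np.array([-.954,.3]); q=W-p
    u=-(q[...,:2]@b); v=q[...,:2]@np.array([.3,.954])
    m=(V<55)&(u>40)&(u<115)&(abs(v)<35)&(q[...,2]>-25)&(q[...,2]<90)
    print('head v range',np.percentile(v[m],[2,98]).round(1),'pin v',((C+40*A-p)[:2]@np.array([.3,.954])).round(1),'u',np.percentile(u[m],[2,98]).round(1),'zmin',np.percentile(W[...,2][m],1).round(1), m.sum())
E
python3 -c "
from h import *
tilt('side',None,(-.954,.3)); c=pin(); head(c); np.savez('p2.npz',**c)
cv2.imwrite('pics/p2.png',cv2.resize(c['img'][130:290,260:460,::-1],None,fx=3,fy=3))"
```

```text
side tilt 19.3 14 z [188.0, 186.0, 184.0, 183.0, 182.0, 180.0, 178.0, 177.0, 174.0, 173.0, 170.0, 168.0, 167.0, 165.0] F [-0.6  0.6 -4.2] p [ 459.  -149.2  165.8] w 0.2192461289132833 113.59439134597778Traceback (most recent call last):
  File "<string>", line 3, in <module>
    tilt('side',None,(-.954,.3)); c=pin(); head(c); np.savez('p2.npz',**c)
                                    ~~~^^
  File "h.py", line 38, in pin
    h=(Q-C)@A; print(n,'pin out (95,75,50%)',(np.percentile(h,[95,75,50])-h0-6).round(1),'n',m.sum(),'face',h0.round(1),'centroid',Q.mean(0).round(1))
                                              ~~~~~~~~~~~~~^^^^^^^^^^^^^^
    return _quantile_unchecked(
        a, q, axis, out, overwrite_input, method, keepdims, weights)
    return _ureduce(a,
                    func=_quantile_ureduce_func,
    ...<5 lines>...
                    overwrite_input=overwrite_input,
                    method=method)
    r = func(a, **kwargs)
    result = _quantile(arr,
                       quantiles=q,
    ...<2 lines>...
                       out=out,
                       weights=wgt)
    slices_having_nans = np.isnan(arr[-1, ...])
                                  ~~~^^^^^^^^^
IndexError: index -1 is out of bounds for axis 0 with size 0
```

```bash
python3 -c "
from h import *
c=camera('side'); head(c)
cv2.imwrite('pics/p3.png',cv2.resize(c['img'][130:290,260:460,::-1],None,fx=3,fy=3))"
```

```text
head v range [-3.3 28.4] pin v -0.7 u [43.4 74.8] zmin 146.4 300
```

View pics/p3.png

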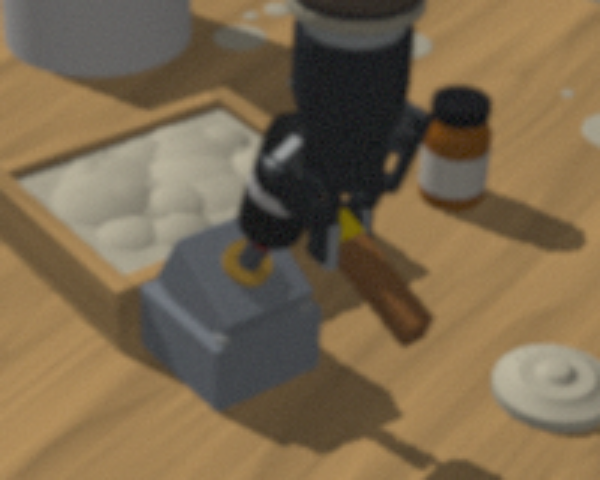

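Emit:
{"op": "arm_command", "data": {"rows": [{"x":5,"y":0,"z":8.7,"yaw":0},{"x":10,"y":0,"z":17.3,"yaw":0},{"x":14.5,"y":0,"z":25.1,"yaw":0},{"x":14.5,"y":0,"z":25.1,"yaw":0}]}}

```text
t: 8.0
position: [473.3, -153.8, 139.8]
tool_rot: [0.988, -0.152, 0.0, 0.0]
ft_force: [0.5, -0.7, -1.7]
gripper_width: 0.215
finger_force: 114.2
```

Emit:
{"op": "arm_command", "data": {"rows": [{"x":-5,"y":0,"z":-8.7,"yaw":0},{"x":-15,"y":0,"z":-26,"yaw":0},{"x":-30,"y":0,"z":-52,"yaw":0},{"x":-40,"y":0,"z":-69.3,"yaw":0},{"x":-40,"y":0,"z":-69.3,"yaw":0}]}}

```text
t: 8.62
position: [434.6, -141.6, 211.2]
tool_rot: [0.988, -0.152, 0.002, 0.0]
ft_force: [0.0, 0.1, -4.7]
gripper_width: 0.213
finger_force: 113.7
```

```bash
python3 -c "
from h import *
tilt('side','k1',(-.954,.3)); c=pin(); head(c); np.savez('k1.npz',**c)"
```

```text
side tilt 20.0 14 z [234.0, 232.0, 231.0, 229.0, 226.0, 225.0, 224.0, 221.0, 220.0, 218.0, 216.0, 214.0, 212.0, 211.0] F [ 0.3 -0.1 -5.2] p [ 434.6 -141.7  210.2] w 0.2190568270714541 113.65799903869629
side pin out (95,75,50%) [26.  24.4 23.4] n 50 face -7.0 centroid [ 544.6 -173.1  123.2]
head v range [-2.6 27.7] pin v -0.5 u [42.5 73.3] zmin 194.0 336
```

Both estimates put the pin about 24 mm out, so the knock worked. Now the gentle press.

Emit:
{"op": "arm_command", "data": {"rows": [{"x":10,"y":0,"z":17.3,"yaw":0},{"x":22,"y":0,"z":38.1,"yaw":0},{"x":32,"y":0,"z":55.4,"yaw":0},{"x":37,"y":0,"z":64.1,"yaw":0},{"x":39,"y":0,"z":67.5,"yaw":0},{"x":40,"y":0,"z":69.3,"yaw":0},{"x":41,"y":0,"z":71,"yaw":0},{"x":42,"y":0,"z":72.7,"yaw":0},{"x":42,"y":0,"z":72.7,"yaw":0}]}}

```text
t: 9.85
position: [473.9, -153.9, 137.6]
tool_rot: [0.988, -0.151, -0.0, 0.0]
ft_force: [-5.7, 1.8, 3.6]
gripper_width: 0.214
finger_force: 114.8
```

Emit:
{"op": "arm_command", "data": {"rows": [{"x":0.4,"y":0,"z":0.7,"yaw":0},{"x":0.8,"y":0,"z":1.4,"yaw":0},{"x":1.2,"y":0,"z":2.1,"yaw":0},{"x":1.2,"y":0,"z":2.1,"yaw":0}]}}

```text
t: 10.35
position: [474.9, -154.3, 135.6]
tool_rot: [0.988, -0.152, -0.0, 0.0]
ft_force: [-6.6, 2.0, 5.2]
gripper_width: 0.216
finger_force: 114.9
```

Emit:
{"op": "arm_command", "data": {"rows": [{"x":0.3,"y":0,"z":0.4,"yaw":0},{"x":0.5,"y":0,"z":0.9,"yaw":0},{"x":0.5,"y":0,"z":0.9,"yaw":0}]}}

```text
t: 10.72
position: [475.3, -154.4, 134.7]
tool_rot: [0.988, -0.152, -0.0, 0.0]
ft_force: [-6.8, 3.0, 5.8]
gripper_width: 0.218
finger_force: 114.9
```

Emit:
{"op": "arm_command", "data": {"rows": [{"x":0.3,"y":0,"z":0.4,"yaw":0},{"x":0.5,"y":0,"z":0.9,"yaw":0},{"x":0.5,"y":0,"z":0.9,"yaw":0}]}}

```text
t: 11.1
position: [475.8, -154.5, 133.9]
tool_rot: [0.988, -0.152, -0.0, 0.0]
ft_force: [-7.0, 3.1, 5.3]
gripper_width: 0.216
finger_force: 115.0
```

Emit:
{"op": "arm_command", "data": {"rows": [{"x":0.2,"y":0,"z":0.4,"yaw":0},{"x":0.4,"y":0,"z":0.7,"yaw":0},{"x":0.4,"y":0,"z":0.7,"yaw":0}]}}

```text
t: 11.48
position: [476.2, -154.6, 133.2]
tool_rot: [0.988, -0.151, -0.0, 0.0]
ft_force: [-7.2, 2.2, 6.1]
gripper_width: 0.217
finger_force: 115.0
```

Emit:
{"op": "arm_command", "data": {"rows": [{"x":0.2,"y":0,"z":0.4,"yaw":0},{"x":0.4,"y":0,"z":0.7,"yaw":0},{"x":0.4,"y":0,"z":0.7,"yaw":0}]}}

```text
t: 11.85
position: [476.6, -154.8, 132.5]
tool_rot: [0.988, -0.152, -0.0, 0.0]
ft_force: [-7.4, 1.9, 5.4]
gripper_width: 0.212
finger_force: 115.0
```

Emit:
{"op": "arm_command", "data": {"rows": [{"x":0.2,"y":0,"z":0.4,"yaw":0},{"x":0.4,"y":0,"z":0.7,"yaw":0},{"x":0.4,"y":0,"z":0.7,"yaw":0}]}}

```text
t: 12.22
position: [476.9, -154.9, 131.8]
tool_rot: [0.988, -0.152, -0.0, 0.0]
ft_force: [-7.8, 3.0, 6.2]
gripper_width: 0.216
finger_force: 115.0
```

Emit:
{"op": "arm_command", "data": {"rows": [{"x":0.2,"y":0,"z":0.4,"yaw":0},{"x":0.4,"y":0,"z":0.7,"yaw":0},{"x":0.4,"y":0,"z":0.7,"yaw":0}]}}

```text
t: 12.6
position: [477.3, -155.0, 131.1]
tool_rot: [0.988, -0.152, -0.0, 0.0]
ft_force: [-7.2, 2.9, 7.1]
gripper_width: 0.214
finger_force: 115.2
```

Emit:
{"op": "arm_command", "data": {"rows": [{"x":0.2,"y":0,"z":0.4,"yaw":0},{"x":0.4,"y":0,"z":0.7,"yaw":0},{"x":0.4,"y":0,"z":0.7,"yaw":0}]}}

```text
t: 12.98
position: [477.3, -155.0, 130.7]
tool_rot: [0.988, -0.151, -0.0, 0.0]
ft_force: [-11.3, 3.6, 11.4]
gripper_width: 0.215
finger_force: 116.1
```

At the stop, about 20 N. A little more.

Emit:
{"op": "arm_command", "data": {"rows": [{"x":0.2,"y":0,"z":0.3,"yaw":0},{"x":0.2,"y":0,"z":0.3,"yaw":0},{"x":0.2,"y":0,"z":0.3,"yaw":0}]}}

```text
t: 13.35
position: [477.2, -154.9, 130.4]
tool_rot: [0.988, -0.151, -0.001, 0.0]
ft_force: [-13.6, 4.8, 12.9]
gripper_width: 0.216
finger_force: 116.5
```

Emit:
{"op": "arm_command", "data": {"rows": [{"x":0.2,"y":0,"z":0.3,"yaw":0},{"x":0.2,"y":0,"z":0.3,"yaw":0},{"x":0.2,"y":0,"z":0.3,"yaw":0},{"x":0.2,"y":0,"z":0.3,"yaw":0},{"x":0.2,"y":0,"z":0.3,"yaw":0},{"x":0.2,"y":0,"z":0.3,"yaw":0},{"x":0.2,"y":0,"z":0.3,"yaw":0}]}}

```text
t: 14.22
position: [477.2, -155.0, 130.3]
tool_rot: [0.988, -0.151, -0.001, 0.0]
ft_force: [-13.6, 4.1, 16.7]
gripper_width: 0.216
finger_force: 116.9
```

Held at about 25 N for 0.9 s. Retracting and checking the pin.

Emit:
{"op": "arm_command", "data": {"rows": [{"x":-5,"y":0,"z":-8.7,"yaw":0},{"x":-20,"y":0,"z":-34.6,"yaw":0},{"x":-40,"y":0,"z":-69.3,"yaw":0},{"x":-45,"y":0,"z":-90,"yaw":0},{"x":-45,"y":0,"z":-90,"yaw":0}]}}

```text
t: 14.85
position: [436.8, -142.3, 220.6]
tool_rot: [0.988, -0.152, 0.002, 0.0]
ft_force: [-0.1, 0.3, -4.9]
gripper_width: 0.216
finger_force: 113.6
```

```bash
python3 -c "
from h import *
tilt('side','m1',(-.954,.3)); c=pin(); head(c)
print(sense()['q'].round(2))
W,H,S,V=handle(camera('top')); Z=W[...,2]
b=(H>100)&(H<125)&(S>120)&(V>40)&(Z<12)&(Z>0)&(W[...,1]>40)&(W[...,1]<220); print('pad',b.sum(),cv2.minAreaRect(W[b][:,:2].astype(np.float32)))
W,H,S,V=handle(camera('side')); Z=W[...,2]
b=(H>100)&(H<125)&(S>120)&(V>40)&(Z<12)&(Z>0)&(W[...,1]>40)&(W[...,1]<220); print('pad',b.sum(),cv2.minAreaRect(W[b][:,:2].astype(np.float32)))
"
```

```text
side tilt 19.9 14 z [243.0, 241.0, 240.0, 238.0, 236.0, 234.0, 232.0, 231.0, 229.0, 227.0, 225.0, 224.0, 222.0, 220.0] F [-0.7 -0.5 -4.6] p [ 436.4 -142.2  219.4] w 0.2148221412127967 113.63736748695374
side pin out (95,75,50%) [16.2 14.8 13.9] n 48 face -6.9 centroid [ 548.6 -174.5  115.4]
head v range [-2.9 27.9] pin v -0.5 u [43.3 74.2] zmin 203.4 336
[ 0.41  0.19 -0.25  1.96  0.06  0.99 -1.74]
pad 2584 ((524.1594848632812, 128.75311279296875), (116.39703369140625, 116.79562377929688), 80.40805053710938)
pad 2724 ((520.6849365234375, 133.14083862304688), (118.68302917480469, 120.65576171875), 80.51728820800781)
```

Pin is home, about 14 mm out. Taking the mallet back to the pad.

Emit:
{"op": "arm_command", "data": {"rows": [{"x":-14,"y":-53,"z":0,"yaw":-0.06},{"x":-29,"y":-105,"z":0,"yaw":-0.12},{"x":-43,"y":-158,"z":0,"yaw":-0.18},{"x":-58,"y":-210,"z":0,"yaw":-0.24},{"x":-72,"y":-263,"z":0,"yaw":-0.305},{"x":-72,"y":-263,"z":40,"yaw":-0.305},{"x":-72,"y":-263,"z":90,"yaw":-0.305},{"x":-72,"y":-263,"z":140,"yaw":-0.305},{"x":-72,"y":-263,"z":170,"yaw":-0.305},{"x":-72,"y":-263,"z":180,"yaw":-0.305},{"x":-72,"y":-263,"z":180,"yaw":-0.305}]}}

```text
t: 16.42
position: [445.9, 130.6, 38.5]
tool_rot: [1.0, 0.0, -0.001, 0.0]
ft_force: [-0.2, 1.1, -3.3]
gripper_width: 0.212
finger_force: 113.6
```

Emit:
{"op": "arm_command", "data": {"rows": [{"x":0,"y":0,"z":4,"yaw":0},{"x":0,"y":0,"z":8,"yaw":0},{"x":0,"y":0,"z":10,"yaw":0},{"x":0,"y":0,"z":11,"yaw":0},{"x":0,"y":0,"z":11,"yaw":0}]}}

```text
t: 17.05
position: [446.1, 130.5, 27.8]
tool_rot: [1.0, 0.0, 0.0, 0.0]
ft_force: [0.4, -0.4, -4.4]
gripper_width: 0.213
finger_force: 113.6
```

```bash
python3 -c "
from h import *
tilt('side','r1')"
```

```text
side tilt 19.7 14 z [51.0, 50.0, 48.0, 46.0, 44.0, 43.0, 40.0, 39.0, 37.0, 34.0, 33.0, 31.0, 30.0, 29.0] F [-0.6 -0.1 -4.2] p [446.1 130.5  27.9] w 0.2186133731667868 113.58316540718079
```

Emit:
{"op": "arm_command", "data": {"rows": [{"x":0,"y":0,"z":0.8,"yaw":0},{"x":0,"y":0,"z":1.5,"yaw":0},{"x":0,"y":0,"z":1.5,"yaw":0}]}}

```text
t: 17.48
position: [446.0, 130.5, 26.7]
tool_rot: [1.0, 0.0, 0.0, 0.0]
ft_force: [-3.7, -1.7, 5.2]
gripper_width: 0.212
finger_force: 115.3
```

Emit:
{"op": "arm_command", "data": {"rows": [{"x":0,"y":0,"z":0,"yaw":0},{"x":0,"y":0,"z":0,"yaw":0},{"x":0,"y":0,"z":0,"yaw":0},{"x":0,"y":0,"z":0,"yaw":0}], "jaw": 25, "newtons": 20}}

```text
t: 17.98
position: [446.1, 130.5, 26.3]
tool_rot: [1.0, 0.0, 0.0, -0.0]
ft_force: [-0.2, -0.6, -0.1]
gripper_width: 0.293
finger_force: 0.0
```

```bash
python3 -c "
from h import *
c=tilt('side','r2')
cv2.imwrite('pics/r2c.png',cv2.resize(c['img'][220:400,180:380,::-1],None,fx=3,fy=3))"
```

```text
side tilt 20.6 14 z [49.0, 47.0, 45.0, 43.0, 41.0, 39.0, 37.0, 36.0, 34.0, 31.0, 30.0, 28.0, 26.0, 25.0] F [-0.6  0.  -0.5] p [446.1 130.5  26.3] w 0.29283308743852204 0.0
```

View pics/r2c.png

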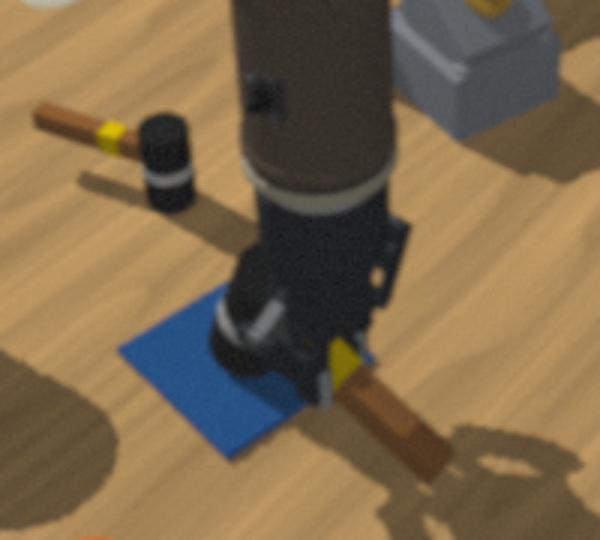

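The tilted mallet is resting on its rim and handle tip, between the loose fingers. I'll push the head upright with the finger fronts.

Emit:
{"op": "arm_command", "data": {"rows": [{"x":0,"y":0,"z":-8,"yaw":0},{"x":2,"y":0,"z":-15,"yaw":0},{"x":5,"y":0,"z":-16,"yaw":0},{"x":8,"y":0,"z":-16,"yaw":0},{"x":11,"y":0,"z":-16,"yaw":0},{"x":14,"y":0,"z":-16,"yaw":0},{"x":14,"y":0,"z":-16,"yaw":0}]}}

```text
t: 18.9
position: [460.2, 130.5, 42.1]
tool_rot: [1.0, 0.0, -0.0, 0.0]
ft_force: [0.3, -0.5, -0.0]
gripper_width: 0.292
finger_force: 0.0
```

```bash
python3 -c "
from h import *
c=tilt('side','r3')"
```

```text
side tilt 16.9 16 z [43.0, 53.0, 51.0, 49.0, 48.0, 45.0, 44.0, 41.0, 40.0, 38.0, 37.0, 34.0, 33.0, 32.0, 30.0, 28.0] F [ 0.4 -0.4  0.4] p [460.  130.4  42.1] w 0.2949179224035824 0.0
```

Emit:
{"op": "arm_command", "data": {"rows": [{"x":2.5,"y":0,"z":0,"yaw":0},{"x":5,"y":0,"z":0,"yaw":0},{"x":7.5,"y":0,"z":0,"yaw":0},{"x":10,"y":0,"z":0,"yaw":0},{"x":10,"y":0,"z":0,"yaw":0}]}}

```text
t: 19.58
position: [470.3, 130.5, 42.3]
tool_rot: [1.0, 0.0, 0.0, -0.0]
ft_force: [0.3, -0.2, -0.2]
gripper_width: 0.289
finger_force: 0.0
```

```bash
python3 -c "
from h import *
c=tilt('side','r4')"
```

```text
side tilt -0.7 16 z [76.0, 77.0, 76.0, 76.0, 77.0, 78.0, 78.0, 78.0, 78.0, 78.0, 78.0, 78.0, 78.0, 79.0, 78.0, 76.0] F [ 0.2 -0.1  0.1] p [470.1 130.5  42.3] w 0.2968539950553592 0.0
```

Upright. Opening the jaw and lifting clear.

Emit:
{"op": "arm_command", "data": {"rows": [{"x":-3,"y":0,"z":0,"yaw":0},{"x":-6,"y":0,"z":0,"yaw":0},{"x":-6,"y":0,"z":0,"yaw":0},{"x":-6,"y":0,"z":0,"yaw":0},{"x":-6,"y":0,"z":-20,"yaw":0},{"x":-6,"y":0,"z":-60,"yaw":0},{"x":-6,"y":0,"z":-120,"yaw":0},{"x":-40,"y":100,"z":-170,"yaw":0},{"x":-40,"y":160,"z":-170,"yaw":0},{"x":-40,"y":220,"z":-170,"yaw":0},{"x":-40,"y":220,"z":-170,"yaw":0},{"x":-40,"y":220,"z":-170,"yaw":0}], "jaw": 60}}

```text
t: 21.12
position: [429.8, -93.3, 212.6]
tool_rot: [1.0, -0.003, 0.0, 0.001]
ft_force: [-0.1, 0.4, 0.5]
gripper_width: 0.707
finger_force: 0.0
```

Run:
```python
from h import *
for n in('top','side'):
    c=camera(n); W,H,S,V=handle(c); X,Y,Z=W[...,0],W[...,1],W[...,2]
    m=(V<60)&(Z>86)&(Z<110)&(X>480)&(X<590)&(Y>80)&(Y<180)
    print(n,'head',cv2.minEnclosingCircle(W[m][:,:2].astype(np.float32)),np.median(W[m],0).round(1))
    m=(H<34)&(S>90)&(Z>45)&(Z<90)&(X>370)&(X<500)&(Y>95)&(Y<165); P=W[m]
    print(' handle z slope',np.polyfit(P[:,0],P[:,2],1),np.median(P,0))
    b=(H>100)&(H<125)&(S>120)&(V>40)&(Z<12)&(Z>0)&(Y>40)&(Y<220); print(' pad',cv2.minAreaRect(W[b][:,:2].astype(np.float32)))
    a=c['img'][:,:,::-1]
    cv2.imwrite(f'pics/e_{n}.png',a)
pin('side')
a=cv2.imread('pics/e_side.png')[150:400,180:480]; b=cv2.imread('pics/e_top.png')[150:400,190:440]
cv2.imwrite('pics/e.png',cv2.resize(np.hstack([a,b]),None,fx=1.45,fy=1.45))
```

```text
top head ((523.624755859375, 129.39984130859375), 24.703075408935547) [522.6 128.2  96.1]
 handle z slope [1.26342218e-02 6.55656365e+01] [434.46313356 127.24998873  72.60054186]
 pad ((524.2310791015625, 128.89794921875), (118.05196380615234, 116.19251251220703), 80.29503631591797)
side head ((520.48291015625, 131.4346466064453), 26.321229934692383) [518.  136.1  95.3]
 handle z slope [1.68310230e-02 6.01828002e+01] [428.90254138 139.42771589  71.23433389]
 pad ((520.359619140625, 133.39288330078125), (116.28164672851562, 119.40055084228516), 79.7640609741211)
side pin out (95,75,50%) [16.9 15.5 14.6] n 45 face -7.0 centroid [ 548.3 -174.3  115.8]
```

View pics/e.png

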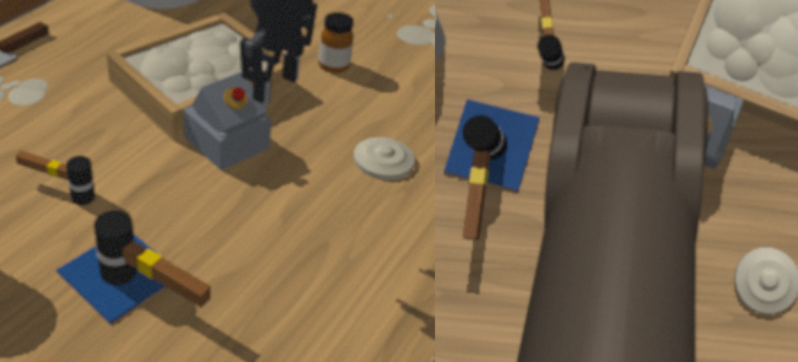

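The picture shows the mallet upright at the centre of the pad, the pin low in its collar, and the gripper clear of everything.

```bash
python3 -c "
from workcell import hand_in
print(hand_in())"
```

```text
the job is handed in; nothing more can be done
None
```

I knocked the pin about halfway down, pressed it home and held it at about 25 N for 0.9 s, then stood the mallet upright on its blue pad and handed the job in. No verdict came back. My last measurement put the pin about 14–15 mm out of the collar, under the 16.5 mm limit.

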